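# Run down a battery clamp's wing knob

## Robot

A 7-joint arm with a two-finger parallel gripper is mounted at the origin on the work surface. World frame = base frame: x ahead of the robot, y to its left, z up, the work surface at z = 0. Lengths are in m, angles in rad, forces in N, time in s.
With the tool pointing down it reaches from about 0.425 to 0.925 m from the base axis. Payload 6.8 kg.
Tool frame: the origin (TCP) lies on the front face of the gripper's body, between the roots of the fingers; the fingertips stand 73 mm ahead of it and the grasp point (between the pads) lies 54 mm ahead of it; z points along the fingers, y is the line along which they close (so a half turn about z gives the same grasp; the last joint's range is limited). The gripper opens to 85 mm and grips with 20 to 120 N. Pads are 22 mm wide; open, the fingers measure 114 mm over their backs; the gripper's body (76 mm by 85 mm) begins 54 mm behind the grasp point. The pads swing forward as they close: fully open they stand 13 mm farther back than shut.
Start: joints at [1.208, 0.477, 0.022, 1.555, -0.011, 1.109, -0.083], TCP at [0.17, -0.653, 0.304] pointing down, gripper open.
Joint ranges: [-2.96, 2.96], [-0.34, 2.1], [-1.41, 1.46], [0.24, 2.44], [-1.37, 4.51], [0.17, 1.92], [-2.96, 2.96]. Speed limits (rad/s): [2.39, 2.39, 3.14, 3.14, 3.14, 3.14, 3.14].

## Interface

Orientations are given as a unit quaternion [w, x, y, z].
In Python, from station import bot, optics gives the robot as it stands.
- The arm moves only by the tool drive_tool, never from a script. Its argument "deltas" is a list of rows, each an object with "gripper": the closure in counts, from 0 (fully open) to 255 (shut); "offset": the shift along the tool's x, y, z in units of 1000 mm (1.0 is 1000 mm), a list of three; "angular": the turn, a rotation vector about the tool's x, y, z in units of 45 degrees (1.0 is 45 degrees), a list of three. In form: [{"gripper": gripper, "offset": [dx, dy, dz], "angular": [rx, ry, rz]}, ...]. A call has 1 to 5 rows; each row is the pose to reach, as a shift and turn from the pose commanded when the call began, along the tool's axes at that moment; what a row does not reach only later rows make up. A row lasts 1/10 s, in which the tool goes at most 50 mm and 8.59 degrees, less where a joint would pass 70% of its speed; a pose out of reach is approached as far as the arm can. A call with a number of a shift or a turn outside -1 to 1 is refused whole. A call with a gripper value outside its range is refused whole. The fingers move at their own pace and stop on an object; "grip_force" is the grip in N (left out, the last holds). Time passes only in rows, so rows that repeat a pose let the fingers close. It gives the time, the measured TCP pose, the force, the opening and the grip force at its end, in the units of the state.
- bot.get_obs(): the state, without advancing time (a new reading comes with each control period).
- optics.read_camera(name): name is "scene" or "top"; returns the picture (384x512x3 uint8, blue, green, red); there is no depth.
- optics.camera_model(name): a dict with "fx", "fy", "cx", "cy" (pixels), "cam_to_world" (4x4, takes a point from camera to world coordinates). Camera axes: x right, y up, looking along -z (the intrinsics and any distortion apply to the point x, -y, -z); pixel columns grow to the right and rows downward; lengths in m; the calibration is good to about 2 mm. A picture is of the moment at which its call begins. camera_model takes no time and is no camera call.
- bot.hand_in(): hands the job in; it is judged then, once.
The state is a dict: "t": time; "q": joint angles; "joint_vel": joint speeds; "joint_torque": joint torques, N m; "eef_pos": TCP position; "tool_rot": TCP orientation; "contact_force": force on the tool from outside, world axes, zero at the start; "torque": the same for the moment, N m; "gripper_width": opening from 0.0 (shut) to 1.0 (fully open); "grasp_force": force on a finger pad.
Only numpy, scipy, OpenCV 4.12 (cv2) and the standard library are available. Lean on these libraries where they do the work, as an engineer would, in place of code of your own. Each camera call takes 0.05 s, during which the arm holds its last target. There are 200 camera calls.

## Task

The car battery in the grey test cradle is not clamped yet: turn the orange wing knob clockwise (seen from above), stroke after stroke with the fingertips against its wings, until it is screwed fully home against its stop. Only push the wings from the side, never take the knob between the fingers, and leave everything standing around it where it is; finish clear of everything.

Things in the scene. Friction and masses are not known exactly. Their poses are not given: they have to be found in the camera images.
- clamp_axis (a point): Fixed point on the knob's vertical screw axis, on the washer where the knob's underside ends up when home, 195 mm above the table (steel strap 2 mm lower). z up; -y points outward, away from the battery. The cradle with battery is one heavy fixed piece whose place and yaw vary. Round the knob it is open towards -y, +x and -x; the guard plate closes the +y side to fingers at wing height.
- guard_top (a point): Centre of the top edge of the yellow upright guard plate fixed on the strap, 46 mm along +y from clamp_axis and 35 mm above it; plate 75 mm long (x), 6 mm thick, its near face 43 mm from the screw axis. Axes parallel to clamp_axis.
- battery_top (a point): Centre of the battery's top face (191 x 131 mm, long side along x), 91.5 mm along +y from clamp_axis and 10 mm below it; strap across it along y. Two posts at x = -68 and +68, y = 32 mm rise 18 mm from it. Grey cradle base under it 270 x 270 x 15 mm. Axes parallel to clamp_axis.
- knob_mid (a point): Centre of the orange wing knob, on its axis, half-way up the wings, turning with it. x runs along the two wings, y is normal to their faces. Wings: upright plates 6 mm thick, reaching 40 mm from the axis, 13 mm above and below this point. Hub: radius 14 mm at foot, 12 mm at top, from 19 mm below to 15 mm above. Home: 19 mm above clamp_axis; sinks 4 mm per turn.
- knob (a joint): Rotation of the knob, rad: grows with clockwise turning seen from above; stop (fully home) at 12.566, two turns from 0. Starts 1 to 1.7 turns before home. At 12.566 knob_mid's axes are parallel to clamp_axis's. It stays where it is left; drag 0.05 N m, about 2 N at 28 mm from the axis.
- filter: Blue oil filter canister, radius 38 mm, 85 mm high, standing on the table beside the cradle on the knob's side; origin under its centre. Loose, leave alone.
- adapter: Small brass post adapter, radius 12 mm, 36 mm high, standing loose on top of the battery, about 80 mm from the knob's axis; origin under its centre. Leave alone.
- spray: Spray can, radius 28 mm, 170 mm high, standing; origin under its centre. Leave alone.
- carton: Cardboard carton 130 x 90 x 70 mm; origin under its centre. Leave alone.
- mug: White mug, radius 40 mm, 95 mm high; origin under its centre. Leave alone.
- wrench: Open-end wrench lying on the table; origin under its middle. Leave alone.
- tape: Roll of clear tape lying flat, 100 mm across, 48 mm high; origin under its centre. Leave alone.

How it is judged:
By the outcome, as a careful person would: the job done as asked, in the order asked, and still so for the second after the job is handed in, with the robot touching nothing.
It also fails if it takes over 72 s, if anything falls off the work surface, if the arm or the gripper's body presses on something with over 40 N, if the wrist force passes 120 N, or if a joint passes its speed limit or range.

## Working session

There is one attempt and no reset: what is moved stays moved. The work goes in short steps, Python scripts to look and compute and a tool call to move; the robot and the scene stay as the last step left them, time stands still between calls to the robot, and variables do not carry over. Pictures are saved under pics/ and viewed, at most 10 in all, crops included, and the job is handed in when it is done.

Besides the shell and the picture viewer there is one more tool, called after "Request:" by a JSON object that holds its "name" and its "arguments". drive_tool: Moves the arm, as the interface text tells. Its arguments: {"type":"object","properties":{"deltas":{"type":"array"},"grip_force":{"type":"number"}},"required":["deltas"]}

```bash
mkdir -p pics; ls
python3 - <<'E'
from station import bot, optics
import cv2,numpy as np
for n in("scene","top"):
    cv2.imwrite(f"pics/{n}0.png",cv2.resize(optics.read_camera(n),(800,600),interpolation=cv2.INTER_CUBIC))
    m=optics.camera_model(n);print(n,{k:(np.round(v,4).tolist()) for k,v in m.items()})
print(bot.get_obs())
E
```

```text
pics
scene {'fx': 405.5519, 'fy': 405.5519, 'cx': 253.2509, 'cy': 186.5377, 'cam_to_world': [[-0.6682, -0.5512, 0.4997, 1.1618], [0.7438, -0.4811, 0.464, 0.5793], [-0.0154, 0.6817, 0.7315, 1.0455], [0.0, 0.0, 0.0, 1.0]]}
top {'fx': 353.4943, 'fy': 353.4943, 'cx': 253.4961, 'cy': 187.0176, 'cam_to_world': [[-0.0236, 0.9924, -0.1206, 0.439], [-0.9997, -0.0222, 0.013, 0.0067], [0.0102, 0.1209, 0.9926, 1.2106], [0.0, 0.0, 0.0, 1.0]]}
{'t': 0.1, 'q': array([ 1.2079209 ,  0.47770811,  0.02234372,  1.55633239, -0.01149042,
        1.10929979, -0.08309607]), 'joint_vel': array([-6.93759201e-04, -1.55233939e-03,  7.40689678e-04, -2.57656716e-03,
        2.02873276e-03,  5.60732676e-05,  1.01696804e-03]), 'joint_torque': array([ 4.22962534e-03, -5.97761786e+01,  1.61360197e+00, -2.81958926e+01,
        1.28467727e-02,  4.99698421e-03, -1.33044858e-05]), 'eef_pos': array([ 0.17001229, -0.65281882,  0.30303765]), 'tool_rot': array([-7.92685033e-04,  9.91895080e-01,  1.27057050e-01, -1.65127185e-04]), 'contact_force': array([-0.7317651 ,  0.68538754, -0.00262376]), 'torque': array([ 0.02139454,  0.03002771, -0.01069644]), 'grasp_force': 0.0, 'gripper_width': 0.9990685046843873}
```

View pics/scene0.png

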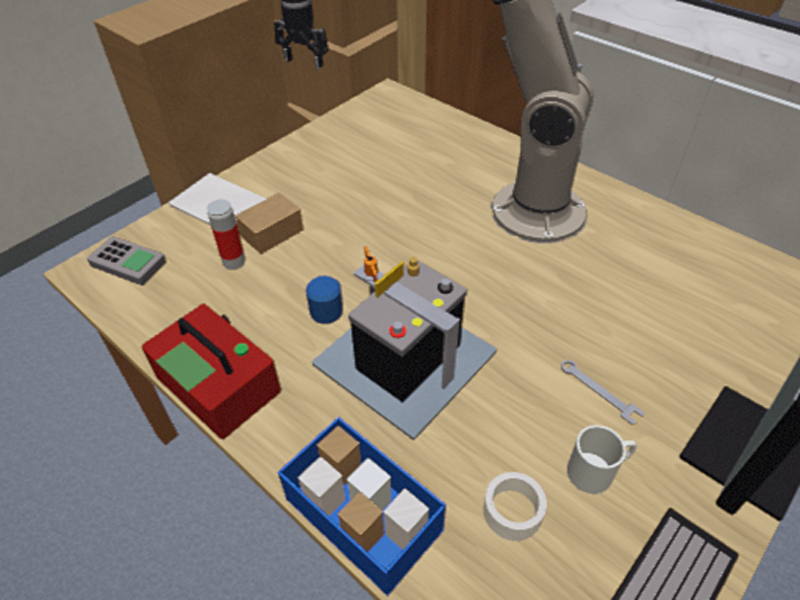

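View pics/top0.png

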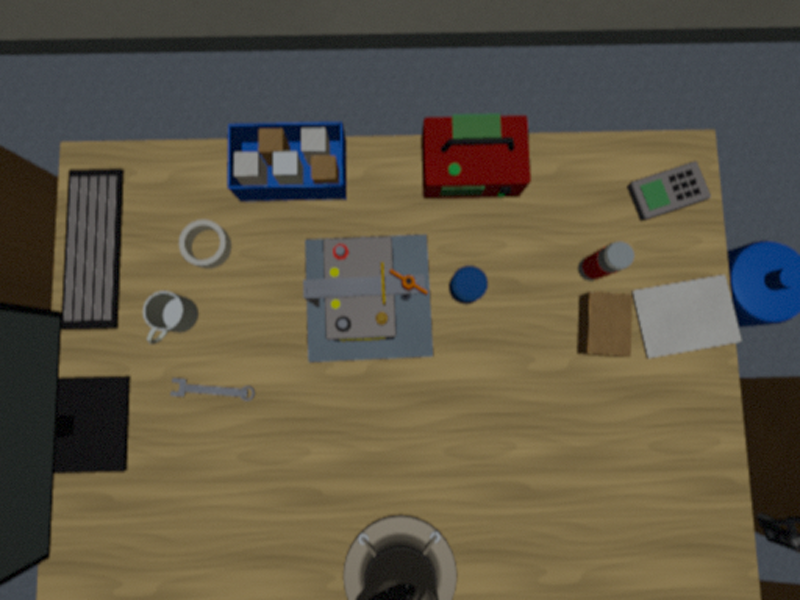

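The top view shows the knob at about (408,283), the guard at (384,283), the adapter at (381,318) and the filter at (468,285). I'll enlarge the crop next.

```bash
cat > h.py <<'E'
from station import bot, optics
import cv2,numpy as np
def ray(n,u,v):
    m=optics.camera_model(n);T=np.array(m["cam_to_world"])
    return T[:3,3],T[:3,:3]@np.array([(u-m["cx"])/m["fx"],-(v-m["cy"])/m["fy"],-1])
def at(n,u,v,z):
    o,d=ray(n,u,v);return o+d*(z-o[2])/d[2]
def proj(n,p):
    m=optics.camera_model(n);T=np.array(m["cam_to_world"]);c=T[:3,:3].T@(np.array(p)-T[:3,3])
    return np.array([m["cx"]-m["fx"]*c[0]/c[2],m["cy"]+m["fy"]*c[1]/c[2]])
def crop(n,u,v,w,h,s,f):
    i=optics.read_camera(n)[v:v+h,u:u+w]
    i=cv2.resize(i,None,fx=s,fy=s,interpolation=cv2.INTER_CUBIC);return i
E
python3 - <<'E'
from h import *
a=crop("top",190,145,130,90,6,0);cv2.imwrite("pics/a.png",a)
b=crop("scene",190,140,130,90,6,0);cv2.imwrite("pics/b.png",b)
E
```

```text
(no output)
```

View pics/a.png

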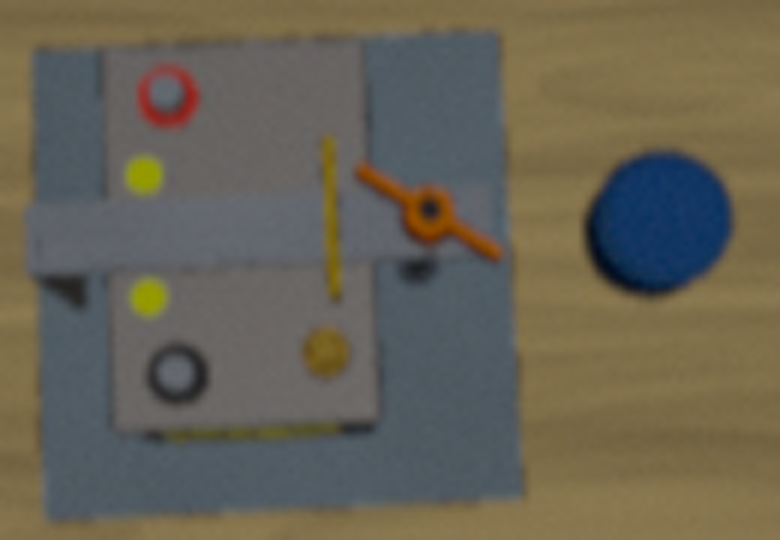

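View pics/b.png

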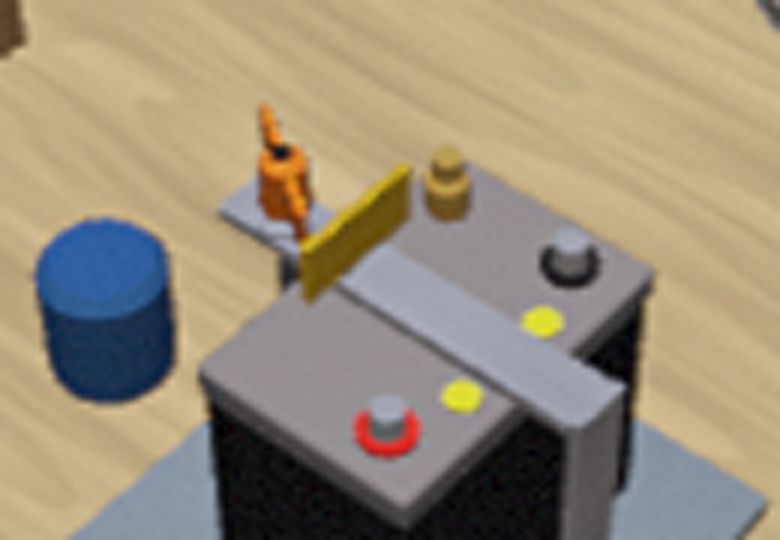

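Run:
```python
from h import *
def P(u,v,z): return at("top",190+(u+.5)/6-.5,145+(v+.5)/6-.5,z)
g1,g2=P(327,138,.23),P(335,298,.23)
k=P(429,213,.2345); a,b=P(361,172,.2325),P(498,255,.2325)
print("guard",g1,g2,np.linalg.norm(g1-g2),(g1+g2)/2); d=(g1-g2)[:2];d/=np.linalg.norm(d);print("yaw",np.degrees(np.arctan2(d[1],d[0])))
c=[P(36,48,.015),P(499,33,.015),P(523,494,.015),P(47,520,.015)]
print("base",np.round(c,3).tolist())
for i,j in((3,0),(2,1)):
  e=(c[j]-c[i]);print(np.degrees(np.arctan2(e[1],e[0])))
for i,j in((1,0),(2,3)):
  e=(c[j]-c[i]);print(np.degrees(np.arctan2(e[1],e[0]))-90)
y=np.array([-d[1],d[0]]); print("axis from guard",((g1+g2)/2)[:2]-.046*y)
print("knob",k,(a+b)/2,"tips",a,b,np.linalg.norm(a-b));e=a-b;print("wing ang",np.degrees(np.arctan2(e[1],e[0])))
def S(u,v): return (190+(u+.5)/6-.5,140+(v+.5)/6-.5)
for z in(.235,.238):
  print(at("scene",*S(283,152),z))
print("filter",P(662,222,.085),"adapter",P(325,351,.221))
for p in [(300,245),(408,170)]: print("guard scene",at("scene",*S(*p),.23))
```

```text
guard [0.61376322 0.01906083 0.23      ] [0.53832044 0.01688404 0.23      ] 0.07547417429296745 [0.57604183 0.01797243 0.23      ]
yaw 1.652731007937492
base [[0.708, 0.188, 0.015], [0.711, -0.078, 0.015], [0.447, -0.084, 0.015], [0.439, 0.182, 0.015]]
1.0858049169842092
1.1929991287282462
0.6721666232791534
1.755190870783892
axis from guard [ 0.57736854 -0.02800843]
knob [ 0.57657571 -0.02766914  0.2345    ] [ 0.57665894 -0.02790176  0.2325    ] tips [0.59688002 0.0034949  0.2325    ] [ 0.55643786 -0.05929841  0.2325    ] 0.07468981333657107
wing ang 57.21636256502992
[ 0.57606787 -0.02744007  0.235     ]
[ 0.57823577 -0.02519422  0.238     ]
filter [ 0.59000478 -0.15778856  0.085     ] adapter [0.51445279 0.02216801 0.221     ]
guard scene [0.61240697 0.0176668  0.23      ]
guard scene [0.54214155 0.02254196 0.23      ]
```

Axis ≈ (0.577, −0.028), yaw ≈ 1.3°, wings ≈ 56° in the cradle frame. I'll close the gripper, lift, and align the tool's x with the cradle's x.

Request:
{"name": "drive_tool", "arguments": {"deltas": [{"gripper": 255, "offset": [0, 0, -0.02], "angular": [0, 0, 0.15]}, {"gripper": 255, "offset": [0, 0, -0.04], "angular": [0, 0, 0.296]}, {"gripper": 255, "offset": [0, 0, -0.04], "angular": [0, 0, 0.296]}, {"gripper": 255, "offset": [0, 0, -0.04], "angular": [0, 0, 0.296]}], "grip_force": 30}}

```text
t: 0.6
eef_pos: [0.1702, -0.6532, 0.3438]
tool_rot: [0.0, 1.0, 0.012, 0.0]
contact_force: [0.4, -0.2, -0.8]
gripper_width: 0.33
grasp_force: 0.0
```

```bash
cat >> h.py <<'E'
from scipy.spatial.transform import Rotation as R
A=np.array([.577,-.028]);Y=np.radians(1.3);C=np.array([[np.cos(Y),-np.sin(Y)],[np.sin(Y),np.cos(Y)]])
def here():
    o=bot.get_obs();p=o["eef_pos"];r=R.from_quat(o["tool_rot"],scalar_first=True).as_matrix()
    print("t",round(o["t"],2),"clamp xy mm",np.round(1e3*C.T@(p[:2]-A),1),"tip z",round(p[2]-.073,4),"toolx yaw",np.round(np.degrees(np.arctan2(r[1,0],r[0,0]))-1.3,2),"tilt",np.round(r[:2,2],3),"q7",round(o["q"][6],2),"w",round(o["gripper_width"],2),"F",np.round(o["contact_force"],1))
E
python3 -c "
from h import *
here()"
```

```text
t 0.6 clamp xy mm [-420.9 -615.8] tip z 0.2708 toolx yaw 0.1 tilt [ 0. -0.] q7 -0.29 w 0.33 F [ 0.4 -0.2 -0.8]
```

Request:
{"name": "drive_tool", "arguments": {"deltas": [{"gripper": 255, "offset": [0.028, -0.037, 0], "angular": [0, 0, 0]}, {"gripper": 255, "offset": [0.056, -0.074, 0], "angular": [0, 0, 0]}, {"gripper": 255, "offset": [0.084, -0.111, 0], "angular": [0, 0, 0]}, {"gripper": 255, "offset": [0.112, -0.148, 0], "angular": [0, 0, 0]}, {"gripper": 255, "offset": [0.14, -0.185, 0], "angular": [0, 0, 0]}]}}

```text
t: 1.1
eef_pos: [0.3065, -0.463, 0.3426]
tool_rot: [-0.001, 1.0, 0.012, -0.001]
contact_force: [1.1, 0.1, 0.2]
gripper_width: 0.003
grasp_force: 0.0
```

Request:
{"name": "drive_tool", "arguments": {"deltas": [{"gripper": 255, "offset": [0.028, -0.037, 0], "angular": [0, 0, 0]}, {"gripper": 255, "offset": [0.056, -0.074, 0], "angular": [0, 0, 0]}, {"gripper": 255, "offset": [0.084, -0.111, 0], "angular": [0, 0, 0]}, {"gripper": 255, "offset": [0.112, -0.148, 0], "angular": [0, 0, 0]}, {"gripper": 255, "offset": [0.14, -0.185, 0], "angular": [0, 0, 0]}]}}

```text
t: 1.6
eef_pos: [0.4421, -0.2751, 0.3428]
tool_rot: [-0.0, 1.0, 0.012, -0.001]
contact_force: [1.2, 0.2, -0.4]
gripper_width: -0.001
grasp_force: 0.0
```

Request:
{"name": "drive_tool", "arguments": {"deltas": [{"gripper": 255, "offset": [0.028, -0.037, 0], "angular": [0, 0, 0]}, {"gripper": 255, "offset": [0.056, -0.074, 0], "angular": [0, 0, 0]}, {"gripper": 255, "offset": [0.084, -0.111, 0], "angular": [0, 0, 0]}, {"gripper": 255, "offset": [0.112, -0.148, 0], "angular": [0, 0, 0]}, {"gripper": 255, "offset": [0.14, -0.172, 0], "angular": [0, 0, 0]}]}}

```text
t: 2.1
eef_pos: [0.5783, -0.0984, 0.3427]
tool_rot: [-0.001, 1.0, 0.014, -0.001]
contact_force: [0.2, 0.2, -0.3]
gripper_width: -0.001
grasp_force: 0.0
```

```bash
python3 -c "
from h import *
here()"
```

```text
t 2.1 clamp xy mm [ -0.3 -70.4] tip z 0.2697 toolx yaw 0.27 tilt [-0.002  0.001] q7 -1.57 w -0.0 F [ 0.2  0.2 -0.3]
```

Request:
{"name": "drive_tool", "arguments": {"deltas": [{"gripper": 255, "offset": [0.008, -0.018, 0], "angular": [0, 0, 0]}, {"gripper": 255, "offset": [0.008, -0.018, 0.02], "angular": [0, 0, 0]}, {"gripper": 255, "offset": [0.008, -0.018, 0.025], "angular": [0, 0, 0]}]}}

```text
t: 2.4
eef_pos: [0.5844, -0.0829, 0.3158]
tool_rot: [-0.0, 1.0, 0.013, -0.002]
contact_force: [-0.6, -0.2, 0.4]
gripper_width: -0.0
grasp_force: 0.0
```

```bash
python3 -c "
from h import *
here()
a=crop('top',210,150,100,75,5,0);b=crop('scene',190,130,100,75,5,0);cv2.imwrite('pics/c.png',np.vstack([a[:300],b[:300]]))"
```

```text
t 2.4 clamp xy mm [  6.1 -55.1] tip z 0.2428 toolx yaw 0.17 tilt [-0.005  0.001] q7 -1.61 w -0.0 F [-0.6 -0.2  0.4]
```

View pics/c.png

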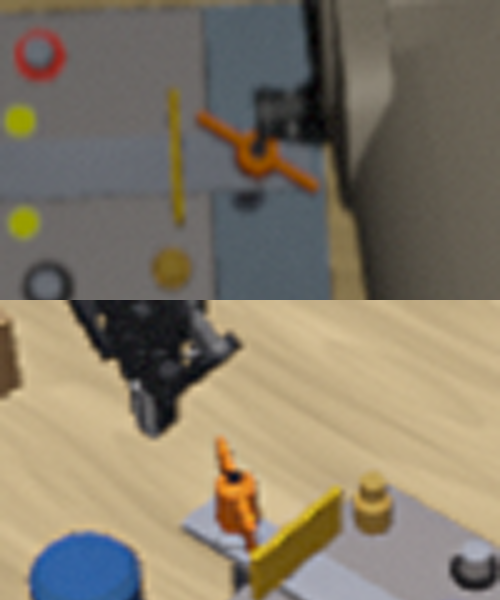

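The crop shows the closed fingertip clear of the knob, on the −y side (scene crop (150,430)), with the wings still at about 56°. I'll go down next.

Request:
{"name": "drive_tool", "arguments": {"deltas": [{"gripper": 255, "offset": [0, 0, 0.02], "angular": [0, 0, 0]}, {"gripper": 255, "offset": [0, 0, 0.04], "angular": [0, 0, 0]}, {"gripper": 255, "offset": [0, 0, 0.04], "angular": [0, 0, 0]}, {"gripper": 255, "offset": [0, 0, 0.04], "angular": [0, 0, 0]}]}}

```text
t: 2.9
eef_pos: [0.5855, -0.0845, 0.2795]
tool_rot: [0.0, 1.0, 0.011, -0.0]
contact_force: [-0.5, -0.5, 0.7]
gripper_width: -0.002
grasp_force: 0.0
```

```bash
python3 -c "
from h import *
here()"
```

```text
t 2.9 clamp xy mm [  7.2 -56.6] tip z 0.2065 toolx yaw -0.06 tilt [-0. -0.] q7 -1.62 w -0.0 F [-0.5 -0.5  0.7]
```

Request:
{"name": "drive_tool", "arguments": {"deltas": [{"gripper": 255, "offset": [-0.009, -0.017, 0], "angular": [0, 0, 0]}, {"gripper": 255, "offset": [-0.016, -0.018, 0], "angular": [0, 0, 0]}, {"gripper": 255, "offset": [-0.026, -0.0215, 0], "angular": [0, 0, 0]}, {"gripper": 255, "offset": [-0.035, -0.0285, 0], "angular": [0, 0, 0]}, {"gripper": 255, "offset": [-0.041, -0.039, 0], "angular": [0, 0, 0]}]}}

```text
t: 3.4
eef_pos: [0.5425, -0.0463, 0.2792]
tool_rot: [0.001, 1.0, 0.01, -0.0]
contact_force: [0.9, -1.9, 0.0]
gripper_width: 0.001
grasp_force: 0.9
```

Request:
{"name": "drive_tool", "arguments": {"deltas": [{"gripper": 255, "offset": [-0.004, -0.007, 0], "angular": [0, 0, 0]}, {"gripper": 255, "offset": [-0.006, -0.016, 0], "angular": [0, 0, 0]}, {"gripper": 255, "offset": [-0.006, -0.016, 0], "angular": [0, 0, 0]}]}}

```text
t: 3.7
eef_pos: [0.5368, -0.0281, 0.2788]
tool_rot: [-0.0, 1.0, 0.012, -0.0]
contact_force: [-0.3, -0.5, 0.2]
gripper_width: 0.003
grasp_force: 0.0
```

```bash
python3 -c "
from h import *
here()
a=crop('top',210,150,100,75,5,0);b=crop('scene',190,130,100,75,5,0);cv2.imwrite('pics/d.png',np.vstack([a[:300],b[:300]]))"
```

```text
t 3.7 clamp xy mm [-40.2   0.9] tip z 0.2058 toolx yaw 0.11 tilt [-0.001  0.001] q7 -1.71 w 0.0 F [-0.3 -0.5  0.2]
```

View pics/d.png

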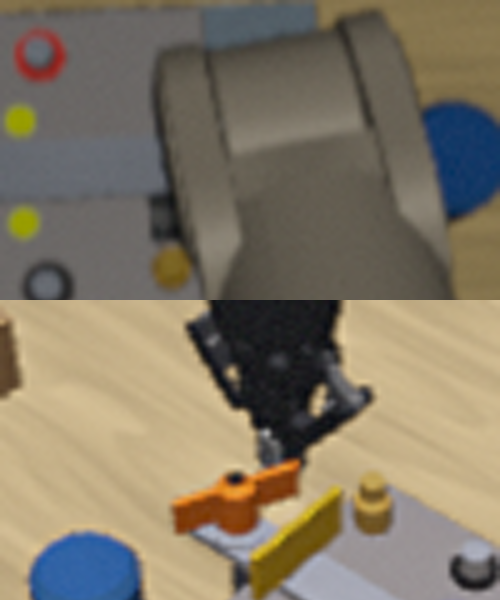

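Stroke 1 worked (about 2 N). In the scene crop the wings now run from (175,515) to (298,470), near −205°. I'll hop over to the other wing.

Request:
{"name": "drive_tool", "arguments": {"deltas": [{"gripper": 255, "offset": [-0.004, 0.004, -0.03], "angular": [0, 0, 0]}, {"gripper": 255, "offset": [0, 0, -0.045], "angular": [0, 0, 0]}, {"gripper": 255, "offset": [0.04, -0.006, -0.045], "angular": [0, 0, 0]}, {"gripper": 255, "offset": [0.088, -0.011, -0.045], "angular": [0, 0, 0]}, {"gripper": 255, "offset": [0.088, -0.011, -0.045], "angular": [0, 0, 0]}]}}

```text
t: 4.3
eef_pos: [0.6293, -0.0157, 0.3227]
tool_rot: [-0.001, 1.0, 0.012, 0.001]
contact_force: [-1.1, 1.2, -0.6]
gripper_width: -0.002
grasp_force: 0.0
```

Request:
{"name": "drive_tool", "arguments": {"deltas": [{"gripper": 255, "offset": [0, 0, 0.025], "angular": [0, 0, 0]}, {"gripper": 255, "offset": [0, 0, 0.045], "angular": [0, 0, 0]}, {"gripper": 255, "offset": [0, 0, 0.045], "angular": [0, 0, 0]}, {"gripper": 255, "offset": [0, 0, 0.045], "angular": [0, 0, 0]}]}}

```text
t: 4.7
eef_pos: [0.6249, -0.017, 0.2789]
tool_rot: [-0.0, 1.0, 0.011, -0.0]
contact_force: [0.8, 0.2, -0.5]
gripper_width: -0.001
grasp_force: 0.0
```

```bash
python3 -c "
from h import *
here()"
```

```text
t 4.7 clamp xy mm [48.2  9.9] tip z 0.2059 toolx yaw -0.03 tilt [-0.001  0.   ] q7 -1.75 w -0.0 F [ 0.8  0.2 -0.5]
```

Request:
{"name": "drive_tool", "arguments": {"deltas": [{"gripper": 255, "offset": [-0.008, 0.009, 0], "angular": [0, 0, 0]}, {"gripper": 255, "offset": [-0.009, 0.019, 0], "angular": [0, 0, 0]}, {"gripper": 255, "offset": [-0.014, 0.0295, 0], "angular": [0, 0, 0]}, {"gripper": 255, "offset": [-0.0225, 0.0385, 0], "angular": [0, 0, 0]}, {"gripper": 255, "offset": [-0.034, 0.044, 0], "angular": [0, 0, 0]}]}}

```text
t: 5.2
eef_pos: [0.5917, -0.0633, 0.2793]
tool_rot: [0.0, 1.0, 0.01, 0.001]
contact_force: [1.4, 1.8, 0.5]
gripper_width: -0.003
grasp_force: 1.3
```

Request:
{"name": "drive_tool", "arguments": {"deltas": [{"gripper": 255, "offset": [-0.006, 0.003, 0], "angular": [0, 0, 0]}, {"gripper": 255, "offset": [-0.014, 0.005, 0], "angular": [0, 0, 0]}, {"gripper": 255, "offset": [-0.023, 0.005, 0], "angular": [0, 0, 0]}, {"gripper": 255, "offset": [-0.033, 0.001, 0], "angular": [0, 0, 0]}, {"gripper": 255, "offset": [-0.042, -0.006, 0], "angular": [0, 0, 0]}]}}

```text
t: 5.7
eef_pos: [0.549, -0.0568, 0.2789]
tool_rot: [0.0, 1.0, 0.011, -0.0]
contact_force: [1.3, -1.9, -0.0]
gripper_width: -0.002
grasp_force: 0.7
```

Request:
{"name": "drive_tool", "arguments": {"deltas": [{"gripper": 255, "offset": [-0.006, -0.0105, 0], "angular": [0, 0, 0]}, {"gripper": 255, "offset": [-0.01, -0.0175, 0], "angular": [0, 0, 0]}, {"gripper": 255, "offset": [-0.012, -0.029, 0], "angular": [0, 0, 0]}, {"gripper": 255, "offset": [-0.012, -0.029, 0], "angular": [0, 0, 0]}]}}

```text
t: 6.1
eef_pos: [0.5367, -0.0254, 0.2788]
tool_rot: [-0.0, 1.0, 0.013, -0.0]
contact_force: [0.3, 0.4, -0.6]
gripper_width: -0.003
grasp_force: 0.0
```

```bash
python3 -c "
from h import *
here()
a=crop('scene',190,130,100,75,5,0);cv2.imwrite('pics/e.png',a)"
```

```text
t 6.1 clamp xy mm [-40.2   3.5] tip z 0.2058 toolx yaw 0.16 tilt [-0.001  0.001] q7 -1.72 w -0.0 F [ 0.3  0.4 -0.6]
```

View pics/e.png

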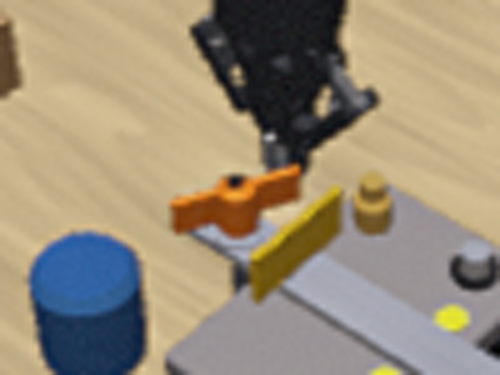

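Stroke 2 done: the wings are again at about −205°, at (175,215)–(298,180). Hop back for stroke 3, and go slowly near home.

Request:
{"name": "drive_tool", "arguments": {"deltas": [{"gripper": 255, "offset": [-0.004, 0.004, -0.03], "angular": [0, 0, 0]}, {"gripper": 255, "offset": [0, 0, -0.045], "angular": [0, 0, 0]}, {"gripper": 255, "offset": [0.04, -0.004, -0.045], "angular": [0, 0, 0]}, {"gripper": 255, "offset": [0.088, -0.0065, -0.045], "angular": [0, 0, 0]}, {"gripper": 255, "offset": [0.088, -0.0065, -0.045], "angular": [0, 0, 0]}]}}

```text
t: 6.65
eef_pos: [0.6294, -0.0184, 0.3227]
tool_rot: [-0.001, 1.0, 0.011, 0.001]
contact_force: [-0.7, -0.1, -0.0]
gripper_width: 0.001
grasp_force: 0.0
```

Request:
{"name": "drive_tool", "arguments": {"deltas": [{"gripper": 255, "offset": [0, 0, 0.025], "angular": [0, 0, 0]}, {"gripper": 255, "offset": [0, 0, 0.045], "angular": [0, 0, 0]}, {"gripper": 255, "offset": [0, 0, 0.045], "angular": [0, 0, 0]}, {"gripper": 255, "offset": [0, 0, 0.045], "angular": [0, 0, 0]}]}}

```text
t: 7.05
eef_pos: [0.625, -0.0193, 0.279]
tool_rot: [-0.0, 1.0, 0.011, -0.0]
contact_force: [0.9, 0.6, 0.3]
gripper_width: 0.002
grasp_force: 0.0
```

Request:
{"name": "drive_tool", "arguments": {"deltas": [{"gripper": 255, "offset": [-0.008, 0.009, 0], "angular": [0, 0, 0]}, {"gripper": 255, "offset": [-0.009, 0.019, 0], "angular": [0, 0, 0]}, {"gripper": 255, "offset": [-0.014, 0.0295, 0], "angular": [0, 0, 0]}, {"gripper": 255, "offset": [-0.0225, 0.0385, 0], "angular": [0, 0, 0]}, {"gripper": 255, "offset": [-0.034, 0.044, 0], "angular": [0, 0, 0]}]}}

```text
t: 7.55
eef_pos: [0.5918, -0.0659, 0.2793]
tool_rot: [0.0, 1.0, 0.01, 0.001]
contact_force: [1.0, 2.1, -0.1]
gripper_width: -0.001
grasp_force: 1.2
```

Request:
{"name": "drive_tool", "arguments": {"deltas": [{"gripper": 255, "offset": [-0.006, 0.003, 0], "angular": [0, 0, 0]}, {"gripper": 255, "offset": [-0.014, 0.005, 0], "angular": [0, 0, 0]}, {"gripper": 255, "offset": [-0.023, 0.005, 0], "angular": [0, 0, 0]}, {"gripper": 255, "offset": [-0.033, 0.001, 0], "angular": [0, 0, 0]}, {"gripper": 255, "offset": [-0.033, 0.001, 0], "angular": [0, 0, 0]}]}}

```text
t: 8.05
eef_pos: [0.5575, -0.0653, 0.2789]
tool_rot: [0.0, 1.0, 0.012, -0.001]
contact_force: [-0.2, 0.3, -0.2]
gripper_width: -0.001
grasp_force: 0.0
```

```bash
python3 -c "
from h import *
here()"
```

```text
t 8.05 clamp xy mm [-20.3 -36.9] tip z 0.2059 toolx yaw 0.03 tilt [-0.002 -0.   ] q7 -1.65 w -0.0 F [-0.2  0.3 -0.2]
```

Request:
{"name": "drive_tool", "arguments": {"deltas": [{"gripper": 255, "offset": [-0.004, -0.0045, 0], "angular": [0, 0, 0]}, {"gripper": 255, "offset": [-0.008, -0.009, 0], "angular": [0, 0, 0]}, {"gripper": 255, "offset": [-0.012, -0.014, 0], "angular": [0, 0, 0]}, {"gripper": 255, "offset": [-0.013, -0.017, 0], "angular": [0, 0, 0]}, {"gripper": 255, "offset": [-0.013, -0.018, 0], "angular": [0, 0, 0]}]}}

```text
t: 8.55
eef_pos: [0.5452, -0.0477, 0.2788]
tool_rot: [0.0, 1.0, 0.012, -0.001]
contact_force: [-0.5, -2.8, 0.1]
gripper_width: -0.003
grasp_force: 0.7
```

Request:
{"name": "drive_tool", "arguments": {"deltas": [{"gripper": 255, "offset": [0, -0.001, 0], "angular": [0, 0, 0]}, {"gripper": 255, "offset": [0, -0.002, 0], "angular": [0, 0, 0]}]}}

```text
t: 8.75
eef_pos: [0.5454, -0.0464, 0.2787]
tool_rot: [0.0, 1.0, 0.011, -0.001]
contact_force: [-1.2, -1.7, 0.2]
gripper_width: -0.003
grasp_force: 0.8
```

Request:
{"name": "drive_tool", "arguments": {"deltas": [{"gripper": 255, "offset": [0, -0.001, 0], "angular": [0, 0, 0]}, {"gripper": 255, "offset": [0, -0.002, 0], "angular": [0, 0, 0]}]}}

```text
t: 8.95
eef_pos: [0.5455, -0.0443, 0.2787]
tool_rot: [0.0, 1.0, 0.011, -0.0]
contact_force: [-1.4, -1.3, 0.5]
gripper_width: 0.0
grasp_force: 0.7
```

```bash
python3 -c "
from h import *
here()"
```

```text
t 8.95 clamp xy mm [-31.9 -15.6] tip z 0.2057 toolx yaw -0.04 tilt [-0.001 -0.   ] q7 -1.69 w 0.0 F [-1.4 -1.3  0.5]
```

Request:
{"name": "drive_tool", "arguments": {"deltas": [{"gripper": 255, "offset": [0, -0.001, 0], "angular": [0, 0, 0]}, {"gripper": 255, "offset": [0, -0.002, 0], "angular": [0, 0, 0]}, {"gripper": 255, "offset": [0, -0.003, 0], "angular": [0, 0, 0]}]}}

```text
t: 9.25
eef_pos: [0.5454, -0.0413, 0.2787]
tool_rot: [0.0, 1.0, 0.011, -0.0]
contact_force: [-1.4, -1.0, -0.6]
gripper_width: -0.001
grasp_force: 1.1
```

Request:
{"name": "drive_tool", "arguments": {"deltas": [{"gripper": 255, "offset": [0, -0.001, 0], "angular": [0, 0, 0]}, {"gripper": 255, "offset": [0, -0.002, 0], "angular": [0, 0, 0]}, {"gripper": 255, "offset": [0, -0.003, 0], "angular": [0, 0, 0]}]}}

```text
t: 9.55
eef_pos: [0.5454, -0.0381, 0.2788]
tool_rot: [0.0, 1.0, 0.011, -0.0]
contact_force: [-1.6, -1.1, -1.1]
gripper_width: -0.004
grasp_force: 1.1
```

```bash
python3 -c "
from h import *
here()
a=crop('scene',205,140,60,50,10,0);cv2.imwrite('pics/f.png',a)"
```

```text
t 9.55 clamp xy mm [-31.8  -9.4] tip z 0.2058 toolx yaw -0.02 tilt [-0. -0.] q7 -1.71 w -0.0 F [-1.6 -1.1 -1.1]
```

View pics/f.png

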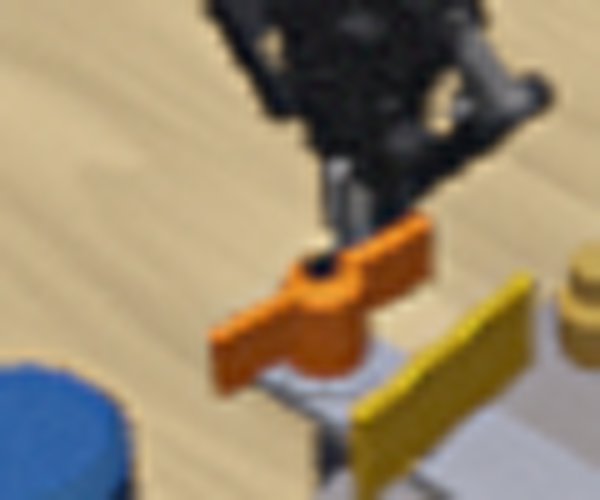

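```bash
python3 -c "
from h import *
S=lambda u,v,z:at('scene',205+(u+.5)/10-.5,140+(v+.5)/10-.5,z)
for z in(.227,.2295):
  a,b=S(212,335,z),S(430,215,z);d=a-b;print(np.linalg.norm(d),np.degrees(np.arctan2(d[1],d[0]))-1.3)
a,b=S(355,410,.23),S(530,275,.23);d=a-b;print(np.linalg.norm(d),np.degrees(np.arctan2(d[1],d[0]))-1.3)"
```

```text
0.0786070267209629 -11.099528871065088
0.07836693610872919 -11.099528871065104
0.0723966654571359 -2.176110013653709
```

Wings are about 10° past parallel with no stop, so a further half turn remains. Finish this stroke, hop and repeat.

Request:
{"name": "drive_tool", "arguments": {"deltas": [{"gripper": 255, "offset": [-0.006, -0.004, 0], "angular": [0, 0, 0]}, {"gripper": 255, "offset": [-0.008, -0.0125, 0], "angular": [0, 0, 0]}, {"gripper": 255, "offset": [-0.008, -0.0125, 0], "angular": [0, 0, 0]}]}}

```text
t: 9.9
eef_pos: [0.5371, -0.024, 0.2793]
tool_rot: [-0.0, 1.0, 0.012, 0.0]
contact_force: [-0.9, -0.4, 0.1]
gripper_width: 0.001
grasp_force: 0.2
```

Request:
{"name": "drive_tool", "arguments": {"deltas": [{"gripper": 255, "offset": [-0.004, 0.004, -0.03], "angular": [0, 0, 0]}, {"gripper": 255, "offset": [0, 0, -0.045], "angular": [0, 0, 0]}, {"gripper": 255, "offset": [0.04, -0.004, -0.045], "angular": [0, 0, 0]}, {"gripper": 255, "offset": [0.088, -0.0065, -0.045], "angular": [0, 0, 0]}, {"gripper": 255, "offset": [0.088, -0.0065, -0.045], "angular": [0, 0, 0]}]}}

```text
t: 10.4
eef_pos: [0.6294, -0.0156, 0.3232]
tool_rot: [-0.001, 1.0, 0.012, 0.001]
contact_force: [-0.6, 0.2, -0.5]
gripper_width: -0.0
grasp_force: 0.0
```

Request:
{"name": "drive_tool", "arguments": {"deltas": [{"gripper": 255, "offset": [0, 0, 0.025], "angular": [0, 0, 0]}, {"gripper": 255, "offset": [0, 0, 0.045], "angular": [0, 0, 0]}, {"gripper": 255, "offset": [0, 0, 0.045], "angular": [0, 0, 0]}, {"gripper": 255, "offset": [0, 0, 0.045], "angular": [0, 0, 0]}]}}

```text
t: 10.8
eef_pos: [0.625, -0.0168, 0.2793]
tool_rot: [-0.0, 1.0, 0.011, -0.0]
contact_force: [-0.1, 0.4, -0.2]
gripper_width: -0.001
grasp_force: 0.0
```

Request:
{"name": "drive_tool", "arguments": {"deltas": [{"gripper": 255, "offset": [-0.008, 0.009, 0], "angular": [0, 0, 0]}, {"gripper": 255, "offset": [-0.009, 0.019, 0], "angular": [0, 0, 0]}, {"gripper": 255, "offset": [-0.014, 0.0295, 0], "angular": [0, 0, 0]}, {"gripper": 255, "offset": [-0.0225, 0.0385, 0], "angular": [0, 0, 0]}, {"gripper": 255, "offset": [-0.034, 0.044, 0], "angular": [0, 0, 0]}]}}

```text
t: 11.3
eef_pos: [0.5918, -0.0638, 0.2793]
tool_rot: [0.0, 1.0, 0.01, 0.001]
contact_force: [2.0, 1.9, 0.3]
gripper_width: -0.004
grasp_force: 1.3
```

Request:
{"name": "drive_tool", "arguments": {"deltas": [{"gripper": 255, "offset": [-0.006, 0.003, 0], "angular": [0, 0, 0]}, {"gripper": 255, "offset": [-0.014, 0.005, 0], "angular": [0, 0, 0]}, {"gripper": 255, "offset": [-0.023, 0.005, 0], "angular": [0, 0, 0]}, {"gripper": 255, "offset": [-0.033, 0.001, 0], "angular": [0, 0, 0]}, {"gripper": 255, "offset": [-0.033, 0.001, 0], "angular": [0, 0, 0]}]}}

```text
t: 11.8
eef_pos: [0.5575, -0.0634, 0.2789]
tool_rot: [0.0, 1.0, 0.012, -0.001]
contact_force: [0.1, -0.2, 0.6]
gripper_width: 0.001
grasp_force: 0.0
```

```bash
python3 -c "
from h import *
here()"
```

```text
t 11.8 clamp xy mm [-20.3 -34.9] tip z 0.2059 toolx yaw 0.03 tilt [-0.002 -0.   ] q7 -1.66 w 0.0 F [ 0.1 -0.2  0.6]
```

Request:
{"name": "drive_tool", "arguments": {"deltas": [{"gripper": 255, "offset": [-0.004, -0.004, 0], "angular": [0, 0, 0]}, {"gripper": 255, "offset": [-0.008, -0.008, 0], "angular": [0, 0, 0]}, {"gripper": 255, "offset": [-0.011, -0.012, 0], "angular": [0, 0, 0]}, {"gripper": 255, "offset": [-0.012, -0.015, 0], "angular": [0, 0, 0]}, {"gripper": 255, "offset": [-0.012, -0.016, 0], "angular": [0, 0, 0]}]}}

```text
t: 12.3
eef_pos: [0.5463, -0.0477, 0.2788]
tool_rot: [0.0, 1.0, 0.012, -0.0]
contact_force: [0.0, -1.2, 0.9]
gripper_width: 0.002
grasp_force: 0.7
```

Request:
{"name": "drive_tool", "arguments": {"deltas": [{"gripper": 255, "offset": [0, -0.001, 0], "angular": [0, 0, 0]}, {"gripper": 255, "offset": [0, -0.0015, 0], "angular": [0, 0, 0]}]}}

```text
t: 12.5
eef_pos: [0.5464, -0.0468, 0.2787]
tool_rot: [0.0, 1.0, 0.011, -0.001]
contact_force: [-0.9, -2.1, 1.0]
gripper_width: -0.0
grasp_force: 0.7
```

Request:
{"name": "drive_tool", "arguments": {"deltas": [{"gripper": 255, "offset": [0, -0.001, 0], "angular": [0, 0, 0]}, {"gripper": 255, "offset": [0, -0.001, 0], "angular": [0, 0, 0]}]}}

```text
t: 12.7
eef_pos: [0.5465, -0.0456, 0.2787]
tool_rot: [-0.0, 1.0, 0.011, -0.0]
contact_force: [-0.3, 0.0, 0.1]
gripper_width: -0.0
grasp_force: 0.6
```

Request:
{"name": "drive_tool", "arguments": {"deltas": [{"gripper": 255, "offset": [0, -0.001, 0], "angular": [0, 0, 0]}, {"gripper": 255, "offset": [0, -0.001, 0], "angular": [0, 0, 0]}]}}

```text
t: 12.9
eef_pos: [0.5466, -0.0446, 0.2788]
tool_rot: [-0.0, 1.0, 0.011, -0.0]
contact_force: [-0.7, -1.0, -0.8]
gripper_width: -0.005
grasp_force: 0.6
```

Request:
{"name": "drive_tool", "arguments": {"deltas": [{"gripper": 255, "offset": [0, -0.001, 0], "angular": [0, 0, 0]}, {"gripper": 255, "offset": [0, -0.001, 0], "angular": [0, 0, 0]}]}}

```text
t: 13.1
eef_pos: [0.5466, -0.0436, 0.2788]
tool_rot: [-0.0, 1.0, 0.011, -0.0]
contact_force: [-1.4, -1.4, -0.8]
gripper_width: 0.001
grasp_force: 0.6
```

Request:
{"name": "drive_tool", "arguments": {"deltas": [{"gripper": 255, "offset": [0, -0.001, 0], "angular": [0, 0, 0]}, {"gripper": 255, "offset": [0, -0.001, 0], "angular": [0, 0, 0]}]}}

```text
t: 13.3
eef_pos: [0.5466, -0.0432, 0.2789]
tool_rot: [0.0, 1.0, 0.011, -0.0]
contact_force: [-0.0, -3.5, -0.1]
gripper_width: 0.001
grasp_force: 1.6
```

Request:
{"name": "drive_tool", "arguments": {"deltas": [{"gripper": 255, "offset": [0, -0.001, 0], "angular": [0, 0, 0]}, {"gripper": 255, "offset": [0, -0.001, 0], "angular": [0, 0, 0]}]}}

```text
t: 13.5
eef_pos: [0.5466, -0.0429, 0.2789]
tool_rot: [0.001, 1.0, 0.011, -0.0]
contact_force: [-0.4, -6.1, -1.9]
gripper_width: 0.001
grasp_force: 2.7
```

Request:
{"name": "drive_tool", "arguments": {"deltas": [{"gripper": 255, "offset": [0, -0.001, 0], "angular": [0, 0, 0]}, {"gripper": 255, "offset": [0, -0.001, 0], "angular": [0, 0, 0]}]}}

```text
t: 13.7
eef_pos: [0.5465, -0.0426, 0.2789]
tool_rot: [0.001, 1.0, 0.01, -0.0]
contact_force: [0.2, -7.5, 0.1]
gripper_width: 0.002
grasp_force: 3.6
```

The force is climbing with no advance, so this is the stop. A last firm push, then back off outward and up.

Request:
{"name": "drive_tool", "arguments": {"deltas": [{"gripper": 255, "offset": [0, -0.002, 0], "angular": [0, 0, 0]}, {"gripper": 255, "offset": [0, -0.004, 0], "angular": [0, 0, 0]}, {"gripper": 255, "offset": [0, -0.004, 0], "angular": [0, 0, 0]}]}}

```text
t: 14.0
eef_pos: [0.5464, -0.0417, 0.2789]
tool_rot: [0.003, 1.0, 0.009, -0.0]
contact_force: [-1.6, -14.9, -1.1]
gripper_width: -0.003
grasp_force: 7.3
```

Request:
{"name": "drive_tool", "arguments": {"deltas": [{"gripper": 255, "offset": [-0.002, 0.012, 0], "angular": [0, 0, 0]}, {"gripper": 255, "offset": [-0.005, 0.03, 0], "angular": [0, 0, 0]}, {"gripper": 255, "offset": [-0.005, 0.06, -0.03], "angular": [0, 0, 0]}, {"gripper": 255, "offset": [-0.005, 0.08, -0.07], "angular": [0, 0, 0]}, {"gripper": 255, "offset": [-0.005, 0.1, -0.11], "angular": [0, 0, 0]}]}}

```text
t: 14.5
eef_pos: [0.5437, -0.1368, 0.3903]
tool_rot: [-0.001, 1.0, 0.012, 0.0]
contact_force: [0.8, 0.6, -0.1]
gripper_width: -0.0
grasp_force: 0.0
```

Request:
{"name": "drive_tool", "arguments": {"deltas": [{"gripper": 255, "offset": [0, 0.04, -0.02], "angular": [0, 0, 0]}, {"gripper": 255, "offset": [0, 0.08, -0.03], "angular": [0, 0, 0]}, {"gripper": 255, "offset": [0, 0.12, -0.03], "angular": [0, 0, 0]}, {"gripper": 255, "offset": [0, 0.12, -0.03], "angular": [0, 0, 0]}, {"gripper": 255, "offset": [0, 0.12, -0.03], "angular": [0, 0, 0]}]}}

```text
t: 15.0
eef_pos: [0.5466, -0.2569, 0.4187]
tool_rot: [-0.001, 1.0, 0.011, 0.0]
contact_force: [-0.5, 1.3, 0.2]
gripper_width: -0.002
grasp_force: 0.0
```

```bash
python3 -c "
from h import *
here()
a=crop('top',200,150,100,60,6,0)[:300];b=crop('scene',200,135,75,38,8,0)[:300];cv2.imwrite('pics/g.png',np.vstack([a,b[:300]]))"
```

```text
t 15.0 clamp xy mm [ -35.6 -228.2] tip z 0.3457 toolx yaw -0.1 tilt [0.001 0.001] q7 -1.27 w -0.0 F [-0.5  1.3  0.2]
```

View pics/g.png

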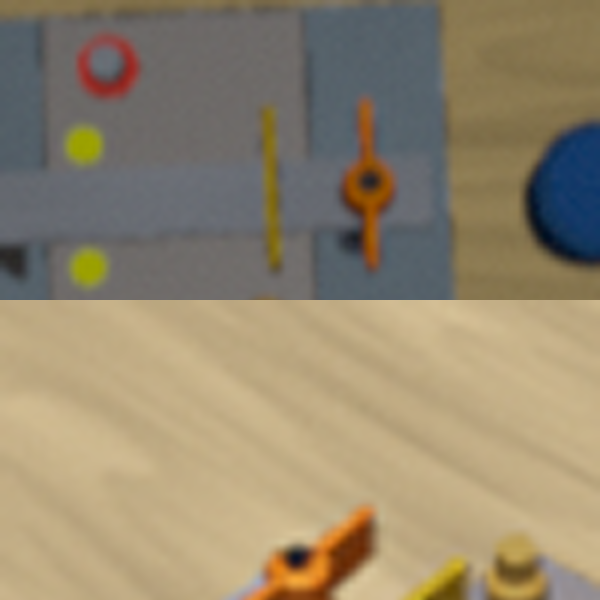

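In the top crop the wings, (365,100)–(372,268), are parallel to the guard, (268,108)–(275,268). The knob is home, the filter and adapter haven't moved, and the arm is clear.

```bash
python3 -c "
from station import bot
print(bot.hand_in())"
```

```text
the job is handed in; nothing more can be done
None
```

The knob is screwed home against its stop: the last stroke met firm resistance (about 15 N) with the wings parallel to the guard. The filter and adapter look unmoved, nothing else was approached, the arm ended clear, and I handed the job in at about 15 s.

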